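Lock the mini chopper's lid ring

TASK

Get the mini chopper ready to run: twist the orange ring on top of its lid clockwise, about a quarter turn, until it clicks and is fully home, then let go. Leave the black ring of the spice grinder as it is and do not disturb the speckled off-white mug.

Things in the scene. Friction and masses are not known exactly. Their poses are not given: they have to be found in the camera images.
- chopper_grip (a point): Centre of the orange ring on top of the mini chopper (white base, clear bowl, white lid; 112 mm wide, fixed to the worktop). The ring's grip is an upright ribbed collar, 56 mm in diameter; this point is on its axis, 20 mm below its top, 27 mm above the 80 mm wide flange under it, 34 mm above the 110 mm wide lid, 142 mm above the worktop. z is up, the turning axis; the frame turns with the ring.
- chopper_ring (a joint): Angle of the orange ring, rad: grows clockwise seen from above; 0 unlocked, 1.571 the hard stop, fully locked. Starts at 0.12 to 0.40. Turns lightly (0.05 N m) to near 1.3, where a sprung ball resists (about 0.25 N m) and snaps over at about 1.42; past that it stays locked. A white pointer on the ring moves from the white dot (open) to the green dot (locked) on the lid.
- grinder_mark (a point): White pointer on the top edge of the black ring of the spice grinder, a steel-bodied appliance (110 mm wide, 138 mm high, fixed) with the same kind of ring; 27 mm out from the axis of that ring. The grinder is not to be operated.
- mug: Speckled off-white mug, 83 x 120 x 96 mm, standing loose on the worktop behind and between the two appliances; origin at the centre of its underside, z up.

How it is judged:
By the outcome, as a careful person would: the job done as asked, in the order asked, and still so for the second after the job is handed in, with the robot touching nothing.
It also fails if it takes over 32 s, if anything falls off the work surface, if the arm or the gripper's body presses on something with over 40 N, if the wrist force passes 120 N, or if a joint passes its speed limit or range.

ROBOT

A 6-joint arm with a two-finger parallel gripper is mounted at the origin on a cart in front of the work surface, level with it; the furniture and walls round the work are solid. World frame = base frame: x ahead of the robot, y to its left, z up, the work surface at z = 0. Lengths are in m, angles in rad, forces in N, time in s.
With the tool pointing down it reaches from about 0.3 to 0.775 m from the base axis. Payload 14.6 kg.
Tool frame: the origin (TCP) lies on the centre line of the jaws, within the pads' length; the fingertips stand ctrl.tcp_to_tips ahead of it and the grasp point (between the pads) lies 2 mm behind it (ctrl.tcp_to_tips is the distance from the TCP to the fingertips, in m); z points along the fingers, y is the line along which they close (so a half turn about z gives the same grasp; the last joint's range is limited). The gripper opens to 94 mm and grips with 3 to 60 N. Pads are 16 mm wide; open, the fingers measure 119 mm over their backs; the gripper's body (75 mm by 177 mm) begins 78 mm behind the grasp point.
Start: joints at [1.049, 0.3, 1.521, -0, 1.321, -0.067], TCP at [0.242, 0.494, 0.222] pointing down, gripper open.
Joint ranges: [-3.03, 3.03], [-0.79, 2.21], [0.23, 2.52], [-1.04, 4.18], [0, 3.07], [-2.55, 2.55]. Speed limits (rad/s): [2.22, 2.22, 2.57, 3.14, 3.14, 3.14].

INTERFACE

Orientations are given as [roll, pitch, yaw] about the fixed x, y, z axes, in that order (R = Rz(yaw) Ry(pitch) Rx(roll)).
In Python, from station import telemetry, viewer, hand_in, ctrl gives the robot as it stands.
- The arm moves only by the tool step_arm, never from a script. Its argument "plan" is a list of rows, each an object of numbers: "dx", "dy", "dz": the shift along the tool's x, y, z scaled (see below); "rx", "ry", "rz": the turn, a rotation vector about the tool's x, y, z scaled (see below); "claw": the closure, from 0 (fully open) to 1 (shut). In form: [{"dx": .., "dy": .., "dz": .., "rx": .., "ry": .., "rz": .., "claw": ..}, ...]. A call has 1 to 10 rows; each row shifts and turns the commanded pose from where the row before left it, along the tool's axes as they then stand; what a row does not reach is not made up. The controller multiplies each number of a shift by 0.1 m and each number of a turn by 90 degrees. A row lasts 1/10 s, in which the tool goes at most 50 mm and 8.59 degrees, less where a joint would pass 70% of its speed; a pose out of reach is approached as far as the arm can. A call with a number of a shift or a turn outside -1 to 1 is refused whole. A call with a gripper value outside its range is refused whole. The fingers move at their own pace and stop on an object; "grip_force" is the grip in N (left out, the last holds). Time passes only in rows, so rows that do not move let the fingers close. It gives the time, the measured TCP pose, the force, the opening and the grip force at its end, in the units of the state.
- telemetry.get_obs(): the state, without advancing time (a new reading comes with each control period).
- viewer.camera(name): name is "scene" or "top"; returns a dict with "img" (420x560x3 uint8, red, green, blue), "z_map" (420x560 float32, m along the optical axis (not along the pixel's ray), 0 where there is no reading), "fx", "fy", "cx", "cy" (pixels), "dist" ([k1, k2, p1, p2, k3] as OpenCV has them; the pictures are not rectified), "R" (3x3) and "t" (3): a world point X has camera coordinates R X + t. Camera axes: x right, y down, z forward; pixel columns grow to the right and rows downward; lengths in m; the calibration is good to about 2 mm. A picture is of the moment at which its call begins.
- hand_in(): hands the job in; it is judged then, once.
Trained networks look in a picture, given as the dict that the camera call returned (one of the last four; its "shot" number tells which), for a name from the list of things; names that differ only in an ending like _2 or _b are one class to them, and where a whole thing is asked for, a point or a joint stands for the part that bears it (a point fixed in the world has none). Each returns a list of dicts, best first, with "score" (0 to 1); they miss things now and then, are a little off and sometimes report something else, mostly with a low value. They report only what shows in the picture. A call takes as long as a camera call.
- viewer.recognise(target, picture): "rect" ([left, top, right, bottom] in pixels, round what is visible of it).
The state is a dict: "time_s": time; "qpos": joint angles; "joint_vel": joint speeds; "tau": joint torques, N m; "ee_pos": TCP position; "eef_rot": TCP orientation; "force": force on the tool from outside, world axes, zero at the start; "moment": the same for the moment, N m; "grip_width": finger opening in m; "grip_force": force on a finger pad.
Only numpy, scipy, OpenCV 4.12 (cv2) and the standard library are available. Lean on these libraries where they do the work, as an engineer would, in place of code of your own. Each camera call takes 0.05 s, during which the arm holds its last target. There are 200 camera calls.

## Working session

There is one attempt and no reset: what is moved stays moved. The work goes in short steps, Python scripts to look and compute and a tool call to move; the robot and the scene stay as the last step left them, time stands still between calls to the robot, and variables do not carry over. Pictures are saved under pics/ and viewed, at most 10 in all, crops included, and the job is handed in when it is done.

Besides the shell and the picture viewer there is one more tool, called after "Emit:" by a JSON object that holds its "op" and its "data", one argument or row to a line. step_arm: Moves the arm, as the interface text tells. Shifts and turns lie within -1 to 1; 1 stands for 0.1 m of shift or 90 degrees of turn. Its arguments: {"type":"object","properties":{"plan":{"type":"array"},"grip_force":{"type":"number"}},"required":["plan"]}

```bash
mkdir -p pics
cat > h.py <<'E'
import numpy as np, cv2
from station import telemetry, viewer, ctrl
def world(c,us,vs,z=None):
    K=np.array([[c['fx'],0,c['cx']],[0,c['fy'],c['cy']],[0,0,1]])
    p=np.stack([us,vs],-1).astype(float).reshape(-1,1,2)
    n=cv2.undistortPoints(p,K,np.array(c['dist'])).reshape(-1,2)
    d=np.c_[n,np.ones(len(n))]
    if z is None: z=c['z_map'][np.asarray(vs),np.asarray(us)]
    R=np.array(c['R']);t=np.array(c['t'])
    return (d*np.asarray(z).reshape(-1,1)-t)@R
E
python3 - <<'E'
from h import *
o=telemetry.get_obs();print({k:np.round(v,3) for k,v in o.items()},ctrl.tcp_to_tips)
for n in('top','scene'):
    c=viewer.camera(n);cv2.imwrite(f'pics/{n}0.png',c['img'][...,::-1])
    for t in('chopper_grip','grinder_mark','mug'):print(n,t,viewer.recognise(t,c)[:2])
    hsv=cv2.cvtColor(c['img'],cv2.COLOR_RGB2HSV)
    m=(hsv[...,0]>4)&(hsv[...,0]<22)&(hsv[...,1]>150)&(hsv[...,2]>100)&(c['z_map']>0)
    v,u=np.nonzero(m);P=world(c,u,v)
    k=(P[:,2]>.1)&(P[:,2]<.18);P=P[k];print(len(P),np.percentile(P,[0,2,50,98,100],axis=0).round(4) if len(P) else '')
    T=P[P[:,2]>.156]
    if len(T)>5:print('top',len(T),cv2.minEnclosingCircle(T[:,:2].astype(np.float32)),T.mean(0))
E
```

```text
{'time_s': np.float64(0.0), 'qpos': array([ 1.049,  0.3  ,  1.522,  0.   ,  1.321, -0.067]), 'joint_vel': array([-0.001,  0.001,  0.   , -0.001,  0.001,  0.001]), 'tau': array([ 2.0000e-03, -5.3183e+01, -3.5274e+01,  7.1000e-02,  2.5000e-02,
        0.0000e+00]), 'ee_pos': array([0.241, 0.494, 0.222]), 'eef_rot': array([-3.14 , -0.   ,  2.687]), 'force': array([ 0.301, -0.477, -0.037]), 'moment': array([-0.038,  0.045,  0.002]), 'grip_force': np.float64(0.0), 'grip_width': np.float64(0.094)} 0.017
top chopper_grip []
top grinder_mark [{'rect': [130.4, 213.3, 177.6, 258.5], 'score': 0.82}]
top mug [{'rect': [234.3, 169.1, 298.0, 211.4], 'score': 0.81}]
1252 [[ 0.4631 -0.2576  0.1069]
 [ 0.4665 -0.2458  0.1126]
 [ 0.5002 -0.2155  0.157 ]
 [ 0.5367 -0.1858  0.1636]
 [ 0.5402 -0.1818  0.1655]]
top 739 ((0.503128170967102, -0.2208094745874405), 0.029179908335208893) [ 0.50295932 -0.22002131  0.15971461]
scene chopper_grip [{'rect': [303.8, 227.3, 342.6, 263.6], 'score': 0.68}]
scene grinder_mark [{'rect': [188.6, 170.4, 220.6, 204.3], 'score': 0.89}]
scene mug [{'rect': [267.2, 191.3, 310.6, 239.3], 'score': 0.7}]
769 [[ 0.4643 -0.5803  0.102 ]
 [ 0.4668 -0.5698  0.1053]
 [ 0.5033 -0.2289  0.1555]
 [ 0.9508 -0.1917  0.1642]
 [ 0.9565 -0.1832  0.1651]]
top 380 ((0.5033103823661804, -0.22091439366340637), 0.02902265638113022) [ 0.50403714 -0.22020706  0.16042913]
```

Run:
```python
import cv2
a=cv2.imread('pics/top0.png');cv2.imwrite('pics/m1.png',cv2.resize(a,(784,588)))
b=cv2.imread('pics/top0.png')
c=viewer=None
from h import *
c=viewer.camera('top')
K=np.array([[c['fx'],0,c['cx']],[0,c['fy'],c['cy']],[0,0,1]])
p=cv2.projectPoints(np.array([[.503,-.2208,.16]]),cv2.Rodrigues(np.array(c['R']))[0],np.array(c['t']),K,np.array(c['dist']))[0].ravel();print(p)
x,y=p.astype(int);w=cv2.resize(b[y-40:y+40,x-40:x+40],(580,580),interpolation=cv2.INTER_CUBIC);cv2.imwrite('pics/m2.png',w)
# direction of world +x,+y in image
for d in ([.05,0,0],[0,.05,0]):
    print(cv2.projectPoints(np.array([[.503,-.2208,.16]])+d,cv2.Rodrigues(np.array(c['R']))[0],np.array(c['t']),K,np.array(c['dist']))[0].ravel()-p)
```

```text
[366.53975926 241.94203118]
[ -1.18905844 -29.05124997]
[-29.32166044   0.30179023]
```

View pics/m1.png

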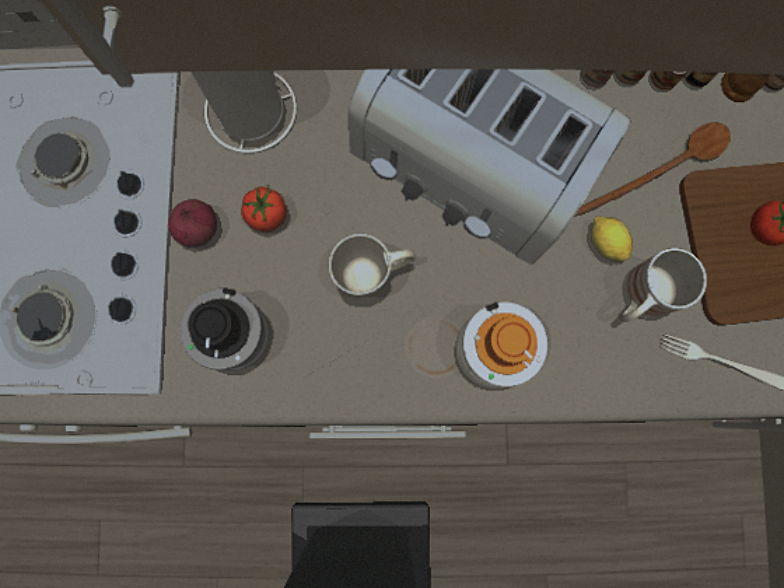

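View pics/m2.png

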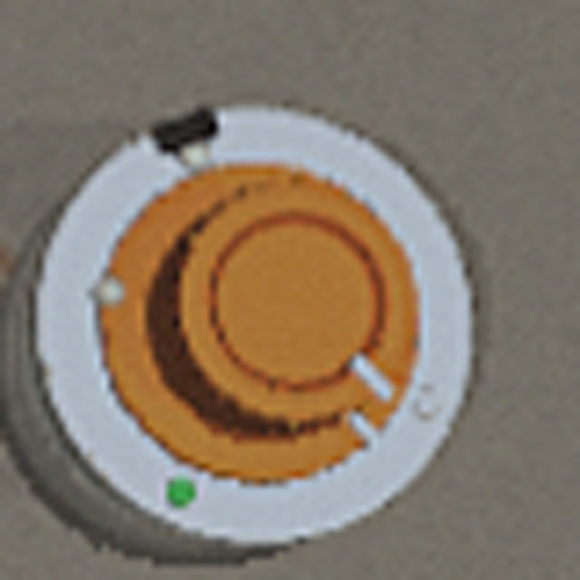

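View pics/scene0.png

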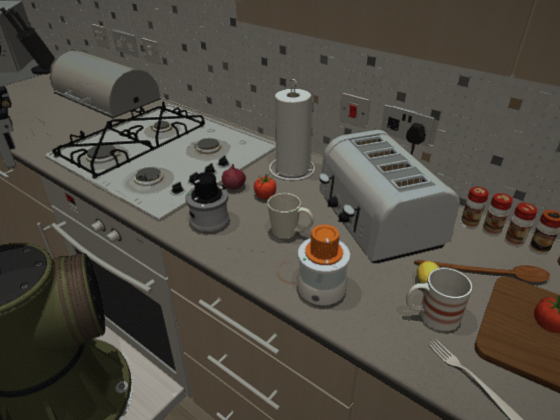

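The top view shows the chopper at about (510,340) px, with its ring pointer at lower right. The pointer is about 20° past the white dot and about 71° short of the green dot. The grinder is at (220,325) and the mug at (360,265). Both cameras put the ring axis at about (0.503, -0.221) with its top at about 0.162 m, which fits the sizes given. I'll cross above everything.

Emit:
{"op": "step_arm", "data": {
  "plan": [
    {"dx": -0.34, "dy": -0.33, "dz": -0.02, "claw": 0},
    {"dx": -0.34, "dy": -0.33, "dz": -0.02, "claw": 0},
    {"dx": -0.34, "dy": -0.33, "dz": -0.02, "claw": 0},
    {"dx": -0.34, "dy": -0.33, "dz": -0.02, "claw": 0},
    {"dx": -0.34, "dy": -0.33, "claw": 0},
    {"dx": -0.34, "dy": -0.33, "claw": 0},
    {"dx": -0.34, "dy": -0.33, "claw": 0},
    {"dx": -0.34, "dy": -0.33, "claw": 0}
  ],
  "grip_force": 35
}}

```text
$.plan[0]: bad value
```

Emit:
{"op": "step_arm", "data": {
  "plan": [
    {"dx": -0.34, "dy": -0.33, "claw": 0},
    {"dx": -0.34, "dy": -0.33, "claw": 0},
    {"dx": -0.34, "dy": -0.33, "claw": 0},
    {"dx": -0.34, "dy": -0.33, "claw": 0},
    {"dx": -0.34, "dy": -0.33, "claw": 0},
    {"dx": -0.34, "dy": -0.33, "claw": 0},
    {"dx": -0.34, "dy": -0.33, "claw": 0},
    {"claw": 0}
  ]
}}

```text
$.plan[0]: bad value
```

Emit:
{"op": "step_arm", "data": {
  "plan": [
    {"rz": -0.09, "claw": 0},
    {"rz": -0.09, "claw": 0},
    {"rz": -0.09, "claw": 0},
    {"rz": -0.09, "claw": 0},
    {"claw": 0},
    {"claw": 0}
  ]
}}

```text
$.plan[0]: bad value
```

```bash
cat > d.py <<'E'
from h import *
import sys
from scipy.spatial.transform import Rotation as Ro
o=telemetry.get_obs();R=Ro.from_euler('xyz',o['eef_rot'])
print('q',o['qpos'].round(3),'p',o['ee_pos'].round(4),'rpy',o['eef_rot'].round(3),o['time_s'],o['force'].round(2),o['moment'].round(3))
print('tool units to go',(R.inv().apply(np.array([.503,-.2208,.142])-o['ee_pos'])*10).round(3))
E
python3 d.py
python3 - <<'E'
from h import *
c=viewer.camera('top')
v,u=np.mgrid[60:190,300:450];u=u.ravel();v=v.ravel();P=world(c,u,v)
k=(P[:,2]>.15)&(P[:,2]<.3)
print('tall stuff near',np.percentile(P[k],[1,50,99],axis=0).round(3))
E
```

```text
q [ 1.049  0.3    1.521  0.     1.321 -0.067] p [0.2416 0.4941 0.2224] rpy [-3.141 -0.     2.687] 0.45 [-0.27  0.11  0.17] [-0.061  0.016 -0.013]
tool units to go [-5.489 -5.274  0.804]
tall stuff near [[ 0.643 -0.365  0.152]
 [ 0.746 -0.245  0.185]
 [ 0.824 -0.115  0.192]]
```

The rows were refused, so I'll give every field.

Emit:
{"op": "step_arm", "data": {
  "plan": [
    {"dx": -0.34, "dy": -0.33, "dz": -0.02, "rx": 0, "ry": 0, "rz": 0, "claw": 0},
    {"dx": -0.34, "dy": -0.33, "dz": -0.02, "rx": 0, "ry": 0, "rz": 0, "claw": 0},
    {"dx": -0.34, "dy": -0.33, "dz": -0.02, "rx": 0, "ry": 0, "rz": 0, "claw": 0},
    {"dx": -0.34, "dy": -0.33, "dz": -0.02, "rx": 0, "ry": 0, "rz": 0, "claw": 0},
    {"dx": -0.34, "dy": -0.33, "dz": 0, "rx": 0, "ry": 0, "rz": 0, "claw": 0},
    {"dx": -0.34, "dy": -0.33, "dz": 0, "rx": 0, "ry": 0, "rz": 0, "claw": 0},
    {"dx": -0.34, "dy": -0.33, "dz": 0, "rx": 0, "ry": 0, "rz": 0, "claw": 0},
    {"dx": -0.34, "dy": -0.33, "dz": 0, "rx": 0, "ry": 0, "rz": 0, "claw": 0}
  ],
  "grip_force": 35
}}

```text
time_s: 1.3
ee_pos: [0.3702, 0.1356, 0.2308]
eef_rot: [3.141, 0.001, 2.687]
force: [0.7, 0.8, 0.3]
grip_width: 0.0941
grip_force: 0.0
```

Emit:
{"op": "step_arm", "data": {
  "plan": [
    {"dx": -0.346, "dy": -0.329, "dz": 0, "rx": 0, "ry": 0, "rz": 0, "claw": 0},
    {"dx": -0.346, "dy": -0.329, "dz": 0, "rx": 0, "ry": 0, "rz": 0, "claw": 0},
    {"dx": -0.346, "dy": -0.329, "dz": 0, "rx": 0, "ry": 0, "rz": 0, "claw": 0},
    {"dx": -0.346, "dy": -0.329, "dz": 0, "rx": 0, "ry": 0, "rz": 0, "claw": 0},
    {"dx": -0.346, "dy": -0.329, "dz": 0, "rx": 0, "ry": 0, "rz": 0, "claw": 0},
    {"dx": -0.346, "dy": -0.329, "dz": 0, "rx": 0, "ry": 0, "rz": 0, "claw": 0},
    {"dx": -0.346, "dy": -0.329, "dz": 0, "rx": 0, "ry": 0, "rz": 0, "claw": 0},
    {"dx": -0.346, "dy": -0.329, "dz": 0, "rx": 0, "ry": 0, "rz": 0, "claw": 0}
  ]
}}

```text
time_s: 2.1
ee_pos: [0.5033, -0.2227, 0.2305]
eef_rot: [3.142, 0.0, 2.687]
force: [0.9, 0.7, 0.1]
grip_width: 0.0943
grip_force: 0.0
```

Emit:
{"op": "step_arm", "data": {
  "plan": [
    {"dx": 0, "dy": 0, "dz": 0, "rx": 0, "ry": 0, "rz": -0.09, "claw": 0},
    {"dx": 0, "dy": 0, "dz": 0, "rx": 0, "ry": 0, "rz": -0.09, "claw": 0},
    {"dx": 0, "dy": 0, "dz": 0, "rx": 0, "ry": 0, "rz": -0.09, "claw": 0},
    {"dx": 0, "dy": 0, "dz": 0, "rx": 0, "ry": 0, "rz": -0.09, "claw": 0},
    {"dx": 0, "dy": 0, "dz": 0, "rx": 0, "ry": 0, "rz": 0, "claw": 0},
    {"dx": 0, "dy": 0, "dz": 0, "rx": 0, "ry": 0, "rz": 0, "claw": 0}
  ]
}}

```text
time_s: 2.7
ee_pos: [0.503, -0.2206, 0.2305]
eef_rot: [3.142, -0.0, -3.035]
force: [0.5, 0.2, -0.3]
grip_width: 0.094
grip_force: 0.0
```

```bash
python3 d.py
```

```text
q [-0.48   0.292  1.512 -0.     1.337 -2.157] p [ 0.503  -0.2206  0.2305] rpy [ 3.142 -0.    -3.035] 2.7 [ 0.48  0.16 -0.31] [ 0.028  0.028 -0.046]
tool units to go [ 0.    -0.002  0.885]
```

Emit:
{"op": "step_arm", "data": {
  "plan": [
    {"dx": 0, "dy": 0, "dz": 0.2, "rx": 0, "ry": 0, "rz": 0, "claw": 0},
    {"dx": 0, "dy": 0, "dz": 0.2, "rx": 0, "ry": 0, "rz": 0, "claw": 0},
    {"dx": 0, "dy": 0, "dz": 0.2, "rx": 0, "ry": 0, "rz": 0, "claw": 0},
    {"dx": 0, "dy": 0, "dz": 0.15, "rx": 0, "ry": 0, "rz": 0, "claw": 0},
    {"dx": 0, "dy": 0, "dz": 0.11, "rx": 0, "ry": 0, "rz": 0, "claw": 0},
    {"dx": 0, "dy": 0, "dz": 0, "rx": 0, "ry": 0, "rz": 0, "claw": 0}
  ]
}}

```text
time_s: 3.3
ee_pos: [0.5026, -0.2204, 0.1432]
eef_rot: [3.14, -0.002, -3.033]
force: [-0.2, 0.3, 0.8]
grip_width: 0.0942
grip_force: 0.0
```

Emit:
{"op": "step_arm", "data": {
  "plan": [
    {"dx": 0, "dy": 0, "dz": 0, "rx": 0, "ry": 0, "rz": 0, "claw": 1},
    {"dx": 0, "dy": 0, "dz": 0, "rx": 0, "ry": 0, "rz": 0, "claw": 1},
    {"dx": 0, "dy": 0, "dz": 0, "rx": 0, "ry": 0, "rz": 0, "claw": 1},
    {"dx": 0, "dy": 0, "dz": 0, "rx": 0, "ry": 0, "rz": 0, "claw": 1},
    {"dx": 0, "dy": 0, "dz": 0, "rx": 0, "ry": 0, "rz": 0, "claw": 1},
    {"dx": 0, "dy": 0, "dz": 0, "rx": 0, "ry": 0, "rz": 0, "claw": 1}
  ],
  "grip_force": 35
}}

```text
time_s: 3.9
ee_pos: [0.5032, -0.2212, 0.1448]
eef_rot: [-3.14, 0.001, -3.031]
force: [1.5, -5.9, 0.3]
grip_width: 0.0561
grip_force: 35.0
```

```bash
python3 d.py
```

```text
q [-4.800e-01  3.740e-01  1.611e+00 -1.000e-03  1.155e+00 -2.161e+00] p [ 0.5032 -0.2212  0.1448] rpy [-3.140e+00  1.000e-03 -3.031e+00] 3.9 [ 1.46 -5.85  0.3 ] [-0.727  0.011  0.093]
tool units to go [0.001 0.005 0.028]
```

The jaws hold the collar at 56 mm, which is its diameter. Now I'll turn it.

Emit:
{"op": "step_arm", "data": {
  "plan": [
    {"dx": 0, "dy": 0, "dz": 0, "rx": 0, "ry": 0, "rz": 0.07, "claw": 1},
    {"dx": 0, "dy": 0, "dz": 0, "rx": 0, "ry": 0, "rz": 0.07, "claw": 1},
    {"dx": 0, "dy": 0, "dz": 0, "rx": 0, "ry": 0, "rz": 0.07, "claw": 1},
    {"dx": 0, "dy": 0, "dz": 0, "rx": 0, "ry": 0, "rz": 0.07, "claw": 1},
    {"dx": 0, "dy": 0, "dz": 0, "rx": 0, "ry": 0, "rz": 0.07, "claw": 1},
    {"dx": 0, "dy": 0, "dz": 0, "rx": 0, "ry": 0, "rz": 0.07, "claw": 1},
    {"dx": 0, "dy": 0, "dz": 0, "rx": 0, "ry": 0, "rz": 0.07, "claw": 1},
    {"dx": 0, "dy": 0, "dz": 0, "rx": 0, "ry": 0, "rz": 0.07, "claw": 1},
    {"dx": 0, "dy": 0, "dz": 0, "rx": 0, "ry": 0, "rz": 0.07, "claw": 1},
    {"dx": 0, "dy": 0, "dz": 0, "rx": 0, "ry": 0, "rz": 0, "claw": 1}
  ]
}}

```text
time_s: 4.9
ee_pos: [0.5033, -0.2212, 0.1448]
eef_rot: [3.142, 0.001, 2.261]
force: [-0.9, -4.1, 4.7]
grip_width: 0.0559
grip_force: 35.0
```

```bash
python3 d.py
```

```text
q [-4.800e-01  3.740e-01  1.611e+00 -1.000e-03  1.155e+00 -1.170e+00] p [ 0.5033 -0.2212  0.1448] rpy [3.142e+00 1.000e-03 2.261e+00] 4.9 [-0.86 -4.09  4.7 ] [-0.803 -0.164  0.131]
tool units to go [0.005 0.    0.028]
```

Emit:
{"op": "step_arm", "data": {
  "plan": [
    {"dx": 0, "dy": 0, "dz": 0, "rx": 0, "ry": 0, "rz": 0.04, "claw": 1},
    {"dx": 0, "dy": 0, "dz": 0, "rx": 0, "ry": 0, "rz": 0.04, "claw": 1},
    {"dx": 0, "dy": 0, "dz": 0, "rx": 0, "ry": 0, "rz": 0.04, "claw": 1},
    {"dx": 0, "dy": 0, "dz": 0, "rx": 0, "ry": 0, "rz": 0, "claw": 1}
  ]
}}

```text
time_s: 5.3
ee_pos: [0.5033, -0.2212, 0.1448]
eef_rot: [3.141, 0.002, 2.075]
force: [1.2, -6.2, 1.4]
grip_width: 0.0557
grip_force: 35.0
```

```bash
python3 d.py
```

```text
q [-4.800e-01  3.740e-01  1.611e+00 -1.000e-03  1.155e+00 -9.850e-01] p [ 0.5033 -0.2212  0.1448] rpy [3.141e+00 2.000e-03 2.075e+00] 5.3 [ 1.19 -6.25  1.42] [-0.979 -0.405 -0.021]
tool units to go [ 0.005 -0.001  0.028]
```

Emit:
{"op": "step_arm", "data": {
  "plan": [
    {"dx": 0, "dy": 0, "dz": 0, "rx": 0, "ry": 0, "rz": 0.03, "claw": 1},
    {"dx": 0, "dy": 0, "dz": 0, "rx": 0, "ry": 0, "rz": 0.03, "claw": 1},
    {"dx": 0, "dy": 0, "dz": 0, "rx": 0, "ry": 0, "rz": 0, "claw": 1}
  ]
}}

```text
time_s: 5.6
ee_pos: [0.5031, -0.2207, 0.1449]
eef_rot: [-3.141, 0.001, 1.984]
force: [-1.6, -1.0, 4.7]
grip_width: 0.0554
grip_force: 35.0
```

```bash
python3 d.py
```

```text
q [-4.800e-01  3.740e-01  1.611e+00 -1.000e-03  1.156e+00 -8.920e-01] p [ 0.5031 -0.2207  0.1449] rpy [-3.141e+00  1.000e-03  1.984e+00] 5.6 [-1.62 -1.01  4.71] [-0.452  0.431  1.257]
tool units to go [-0.001 -0.001  0.029]
```

Emit:
{"op": "step_arm", "data": {
  "plan": [
    {"dx": 0, "dy": 0, "dz": 0, "rx": 0, "ry": 0, "rz": 0.03, "claw": 1},
    {"dx": 0, "dy": 0, "dz": 0, "rx": 0, "ry": 0, "rz": 0.03, "claw": 1},
    {"dx": 0, "dy": 0, "dz": 0, "rx": 0, "ry": 0, "rz": 0, "claw": 1}
  ]
}}

```text
time_s: 5.9
ee_pos: [0.5031, -0.2206, 0.1448]
eef_rot: [-3.142, 0.001, 1.889]
force: [-1.6, -0.9, 6.4]
grip_width: 0.0557
grip_force: 35.0
```

```bash
python3 d.py
```

```text
q [-0.48   0.374  1.611 -0.     1.156 -0.798] p [ 0.5031 -0.2206  0.1448] rpy [-3.142e+00  1.000e-03  1.889e+00] 5.9 [-1.64 -0.91  6.38] [-0.315  0.458  1.198]
tool units to go [-0.001 -0.001  0.028]
```

The moment climbed to 1.2 N m and stayed there as the pads slipped, so the ring is on its hard stop. Next I let go, rise and look.

Emit:
{"op": "step_arm", "data": {
  "plan": [
    {"dx": 0, "dy": 0, "dz": 0, "rx": 0, "ry": 0, "rz": 0, "claw": 0},
    {"dx": 0, "dy": 0, "dz": 0, "rx": 0, "ry": 0, "rz": 0, "claw": 0},
    {"dx": 0, "dy": 0, "dz": 0, "rx": 0, "ry": 0, "rz": 0, "claw": 0},
    {"dx": 0, "dy": 0, "dz": 0, "rx": 0, "ry": 0, "rz": 0, "claw": 0},
    {"dx": 0, "dy": 0, "dz": 0, "rx": 0, "ry": 0, "rz": 0, "claw": 0},
    {"dx": 0, "dy": 0, "dz": 0, "rx": 0, "ry": 0, "rz": 0, "claw": 0}
  ]
}}

```text
time_s: 6.5
ee_pos: [0.503, -0.2206, 0.1444]
eef_rot: [-3.142, -0.0, 1.886]
force: [0.0, 0.1, 0.1]
grip_width: 0.0937
grip_force: 0.0
```

Emit:
{"op": "step_arm", "data": {
  "plan": [
    {"dx": 0, "dy": 0, "dz": -0.2, "rx": 0, "ry": 0, "rz": 0, "claw": 0},
    {"dx": 0, "dy": 0, "dz": -0.3, "rx": 0, "ry": 0, "rz": 0, "claw": 0},
    {"dx": 0, "dy": 0, "dz": -0.3, "rx": 0, "ry": 0, "rz": 0, "claw": 0},
    {"dx": 0, "dy": 0, "dz": -0.3, "rx": 0, "ry": 0, "rz": 0, "claw": 0},
    {"dx": 0, "dy": 0, "dz": 0, "rx": 0, "ry": 0, "rz": 0, "claw": 0}
  ]
}}

```text
time_s: 7.0
ee_pos: [0.5041, -0.2211, 0.2585]
eef_rot: [3.137, 0.005, 1.886]
force: [-0.3, -0.1, -0.3]
grip_width: 0.0938
grip_force: 0.0
```

```bash
python3 d.py
```

```text
q [-0.48   0.272  1.473  0.     1.391 -0.795] p [ 0.5041 -0.2211  0.2585] rpy [3.137 0.005 1.886] 7.0 [-0.3  -0.13 -0.28] [-0.076  0.035 -0.002]
tool units to go [ 0.011 -0.014  1.165]
```

Emit:
{"op": "step_arm", "data": {
  "plan": [
    {"dx": 0.45, "dy": -0.1, "dz": 0, "rx": 0, "ry": 0, "rz": 0, "claw": 0},
    {"dx": 0.45, "dy": -0.1, "dz": 0, "rx": 0, "ry": 0, "rz": 0, "claw": 0},
    {"dx": 0.45, "dy": -0.1, "dz": 0, "rx": 0, "ry": 0, "rz": 0, "claw": 0},
    {"dx": 0.45, "dy": -0.1, "dz": 0, "rx": 0, "ry": 0, "rz": 0, "claw": 0},
    {"dx": 0.45, "dy": -0.1, "dz": 0, "rx": 0, "ry": 0, "rz": 0, "claw": 0},
    {"dx": 0, "dy": 0, "dz": 0, "rx": 0, "ry": 0, "rz": 0, "claw": 0}
  ]
}}

```text
time_s: 7.6
ee_pos: [0.3838, -0.0193, 0.2542]
eef_rot: [3.141, -0.0, 1.889]
force: [1.2, -0.2, 1.0]
grip_width: 0.0937
grip_force: 0.0
```

```bash
python3 d.py
python3 - <<'E'
from h import *
c=viewer.camera('top');b=c['img'][...,::-1]
for t in('grinder_mark','mug'):print(t,viewer.recognise(t,c)[:1])
w=cv2.resize(b[202:282,326:406],(580,580),interpolation=cv2.INTER_CUBIC);cv2.imwrite('pics/m3.png',w)
E
```

```text
q [-1.460e-01 -1.090e-01  1.894e+00  1.000e-03  1.357e+00 -4.640e-01] p [ 0.3838 -0.0193  0.2542] rpy [ 3.141 -0.     1.889] 7.6 [ 1.18 -0.23  0.98] [-0.02   0.017 -0.056]
tool units to go [-2.288  0.501  1.122]
grinder_mark [{'rect': [134.7, 212.2, 175.5, 257.2], 'score': 0.91}]
mug [{'rect': [238.0, 167.6, 296.5, 210.0], 'score': 0.75}]
```

View pics/m3.png

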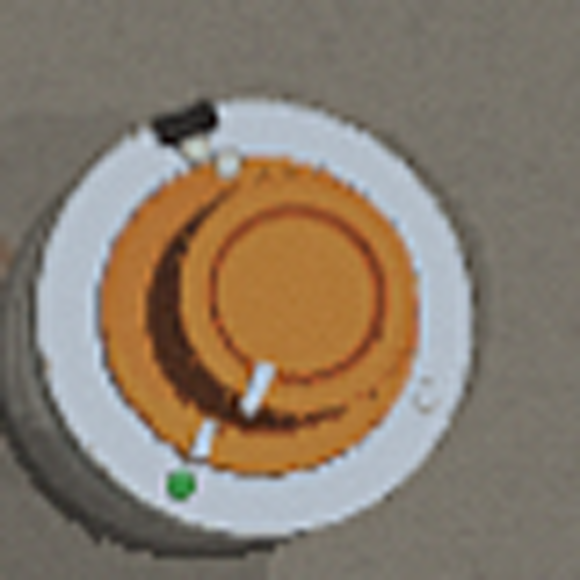

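The ring's pointer at (203,440) now lines up with the green dot at (180,485), both at about 115° about the axis. The grinder and mug haven't moved.

```bash
python3 -c "
from station import hand_in;print(hand_in())"
```

```text
the job is handed in; nothing more can be done
None
```

The chopper's orange ring is turned to its hard stop with the pointer on the green dot and the gripper let go and clear; the grinder and mug were not touched, and the job is handed in at about 7.7 s, though no verdict came back.

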